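# Test two bearing bushes and hold the roller mixer's sprung bearing open

## Robot

A 7-joint arm with a two-finger parallel gripper is mounted at the origin on the work surface. World frame = base frame: x ahead of the robot, y to its left, z up, the work surface at z = 0. Lengths are in mm, angles in rad, forces in N, time in s.
With the tool pointing down it reaches from about 400 to 875 mm from the base axis. Payload 4.4 kg.
Tool frame: the origin (TCP) lies at the very end of the fingers, on their centre line; the grasp point (between the pads) lies 19 mm behind it; z points along the fingers, y is the line along which they close (so a half turn about z gives the same grasp; the last joint's range is limited). The gripper opens to 85 mm and grips with 20 to 120 N. Pads are 22 mm wide; open, the fingers measure 114 mm over their backs; the gripper's body (76 mm by 85 mm) begins 54 mm behind the grasp point. The pads swing forward as they close: fully open they stand 13 mm farther back than shut.
Start: joints at [-0.066, 0.628, 0.038, 1.517, -0.027, 0.996, -0.02], TCP at [650.014, 0.027, 231.313] pointing down, gripper open.
Joint ranges: [-3.06, 3.06], [-0.37, 2.12], [-1.25, 1.32], [0.18, 2.47], [-1.1, 4.24], [0.23, 1.98], [-2.94, 2.94]. Speed limits (rad/s): [2.57, 2.57, 3.14, 3.14, 3.14, 3.14, 3.14].

## Interface

Orientations are given as [roll, pitch, yaw] about the fixed x, y, z axes, in that order (R = Rz(yaw) Ry(pitch) Rx(roll)).
In Python, from cell import ctrl gives the robot as it stands.
- The arm moves only by the tool jog_arm, never from a script. Its argument "plan" is a list of rows, each an object of numbers: "tx", "ty", "tz": the shift along the tool's x, y, z as a fraction of full scale; "wx", "wy", "wz": the turn, a rotation vector about the tool's x, y, z as a fraction of full scale; "claw": the closure, from 0 (fully open) to 1 (shut). In form: [{"tx": .., "ty": .., "tz": .., "wx": .., "wy": .., "wz": .., "claw": ..}, ...]. A call has 1 to 12 rows; each row is the pose to reach, as a shift and turn from the pose commanded when the call began, along the tool's axes at that moment; what a row does not reach only later rows make up. Full scale, the value 1, is 300 mm for a shift and 90 degrees for a turn. A row lasts 1/10 s, in which the tool goes at most 50 mm and 8.59 degrees, less where a joint would pass 70% of its speed; a pose out of reach is approached as far as the arm can. A call with a number of a shift or a turn outside -1 to 1 is refused whole. A call with a gripper value outside its range is refused whole. The fingers move at their own pace and stop on an object; the grip force is fixed at half the most. Time passes only in rows, so rows that repeat a pose let the fingers close. It gives the time, the measured TCP pose, the force, the opening and the grip force at its end, in the units of the state.
- ctrl.read_state(): the state, without advancing time (a new reading comes with each control period).
- ctrl.get_image(name): name is "scene" or "side" or "wrist"; returns a dict with "img" (480x640x3 uint8, red, green, blue), "depth" (480x640 float32, mm along the optical axis (not along the pixel's ray), 0 where there is no reading), "fx", "fy", "cx", "cy" (pixels), "distortion" ([k1, k2, p1, p2, k3] as OpenCV has them; the pictures are not rectified), "position" and "orientation" of the camera in the world; the wrist camera has in their place "hand_eye" (4x4, takes a point from camera to tool coordinates, whose origin is the TCP and whose axes are the flange's). Camera axes: x right, y down, z forward; pixel columns grow to the right and rows downward; lengths in mm; the calibration is good to about 2 mm. A picture is of the moment at which its call begins: read the wrist's pose just before it.
- ctrl.finish_job(): hands the job in; it is judged then, once.
Trained networks look in a picture, given as the dict that the camera call returned (one of the last four; its "shot" number tells which), for a name from the list of things; names that differ only in an ending like _2 or _b are one class to them, and where a whole thing is asked for, a point or a joint stands for the part that bears it (a point fixed in the world has none). Each returns a list of dicts, best first, with "score" (0 to 1); they miss things now and then, are a little off and sometimes report something else, mostly with a low value. They report only what shows in the picture. A call takes as long as a camera call. They do not tell look-alikes from the thing itself.
- ctrl.trace(picture, thing): "pixels" (480x640 bool, what is visible of it) and "extent" ([centre column, centre row, width, height] in pixels, round what is visible of it).
The state is a dict: "clock": time; "qpos": joint angles; "qd": joint speeds; "tau": joint torques, N m; "eef_pos": TCP position; "tool_rot": TCP orientation; "force": force on the tool from outside, world axes, zero at the start; "torque": the same for the moment, N m; "width": finger opening in mm; "gripper_force": force on a finger pad.
Only numpy, scipy, OpenCV 4.12 (cv2) and the standard library are available. Lean on these libraries where they do the work, as an engineer would, in place of code of your own. Each camera call takes 0.05 s, during which the arm holds its last target. There are 200 camera calls.

## Task

We are changing a bearing bush on the roller mixer. Sort the two spare white bushes by fit: leave the one that slides over the gauge pin on it, fully home against the foot, and put the one that will not go on in the steel dish. Then pull the mixer's sprung bearing knob out until the dark groove in its rod is at the end of the sleeve and keep holding it there, so that I can lift the roller out: finish while holding, do not let go, and leave everything else on the bench where it is.

Things in the scene. Friction and masses are not known exactly. Their poses are not given: they have to be found in the camera images.
- bush_1_mid (a point): one of two spare bushes, alike outside: white nylon sleeve 32 mm in diameter, 34 mm tall, standing upright on a foot flange 44 mm in diameter, 5 mm thick; about 30 g. One has a 19 mm bore and slides down the 16 mm gauge pin onto its foot, the other a 13 mm bore and stops on the pin's tip: find out by trying. Point: on its axis, 17 mm above its underside; z up along the bore
- bush_2_mid (a point): the other spare bush; outside, and the point, as for bush_1_mid
- pin_foot (a point): gauge pin: a steel pin 16 mm in diameter standing upright on a fixed steel foot (a disc 80 mm in diameter, 12 mm thick). The point is on the pin's axis on the foot's top face, 12 mm above the bench; a bush that is home rests there, its centre 17 mm above the point. z is up
- pin_tip (a point): top end of the gauge pin, 44 mm above pin_foot and 56 mm above the bench; the last 8 mm taper from 16 to 8 mm in diameter; the bush that does not fit stops with its underside about 5 mm below the tip
- dish: open rectangular steel dish for rejects, fixed, 120 mm (its x) by 160 mm (its y), walls 28 mm high and 4 mm thick, floor about 4 mm thick; origin at the centre of its underside
- knob (a point): knurled aluminium knob of the roller mixer's sprung bearing: cylinder 30 mm in diameter, 24 mm long, level, axis 80 mm above the bench, on a 12 mm steel rod out of the mixer's short end cheek that faces the bench's middle, in line with the roller nearest the robot. Point: the knob's centre, at rest 43 mm from the cheek; it is pulled along the frame's -y, away from the cheek; z is up
- sleeve_face (a point): centre of the outer end of the aluminium sleeve (26 mm in diameter, 10 mm out of the cheek) in which the knob's rod slides; fixed on the mixer, a fixed white box 270 by 420 mm, 105 mm high, with five dark rollers along its y. Along the frame's -y the knob's centre is 33 mm from it at rest, 58 mm at the groove
- bearing (a joint): pull of the knob in m: 0 = at rest, bearing engaged in the roller; 0.025 = the dark 3 mm groove round the rod, hidden inside at rest, is at the end of the sleeve; stop at 0.042. A spring pulls it back: about 6 N at rest, 11 N at the groove (200 N/m)
- vial_1: bystander: capped sample vial, 26 mm in diameter, 72 mm tall, standing; origin at its underside
- vial_2: bystander: capped sample vial like vial_1; origin at its underside
- cap_1: bystander: white vial cap lying on the bench, 30 mm in diameter, 13 mm high, no hole; origin at its underside
- cap_2: bystander: white vial cap like cap_1; origin at its underside
- screwdriver: bystander: screwdriver 190 mm long lying on the bench
- wash_bottle: bystander: wash bottle 68 mm in diameter, about 190 mm tall; origin at its underside
- beaker: bystander: glass beaker 72 mm in diameter, 90 mm tall; origin at its underside
- tissue_roll: bystander: roll of tissue 104 mm in diameter, 100 mm tall, standing; origin at its underside
Things that resemble listed ones, but are neither listed nor needed, are in the scene too. Leave any blue, orange or yellow look-alike of the part that bears bush_2_mid alone.

How it is judged (in metres and radians):
On the way:
1. one bush is home on the gauge pin and the other lies in the dish, both let go, the knob not yet pulled (horizontal distance between bush_2_mid and pin_foot below 0.004 m and z of bush_2_mid in the frame of pin_foot below 0.021 m and angle between the z axis of bush_2_mid and the z axis of pin_foot, either way round below 0.12 rad and contact force between the fingers and bush_2 below 0.1 N and linear speed of each of bush_2, bush_1 below 0.02 m/s and x of bush_1_mid in the frame of dish between -0.056 and 0.056 m and y of bush_1_mid in the frame of dish between -0.076 and 0.076 m and z of bush_1_mid in the frame of dish below 0.032 m and contact force between the fingers and bush_1 below 0.1 N and value of joint bearing below 0.006 m), for 0.2 s.
At the end, for the whole second after the job is handed in: The bush with the wider bore is home on the gauge pin (within 4 mm of the foot, upright) and the other lies in the dish, both at rest and let go; the bearing knob is pulled out 25 mm (4 mm either way), to the groove, and the fingers keep it there against the spring to the last (horizontal distance between bush_2_mid and pin_foot below 0.004 m and z of bush_2_mid in the frame of pin_foot below 0.021 m and angle between the z axis of bush_2_mid and the z axis of pin_foot, either way round below 0.12 rad and contact force between the fingers and bush_2 below 0.1 N and linear speed of each of bush_2, bush_1 below 0.02 m/s and x of bush_1_mid in the frame of dish between -0.056 and 0.056 m and y of bush_1_mid in the frame of dish between -0.076 and 0.076 m and z of bush_1_mid in the frame of dish below 0.032 m and contact force between the fingers and bush_1 below 0.1 N and value of joint bearing between 0.021 and 0.029 m and contact force between the fingers and bearing above 3 N); the arm keeps its last pose, push and grip.
It fails at once if a bystander is shoved more than 40 mm or knocked over (distance of any of vial_1, vial_2, cap_1, cap_2, screwdriver, wash_bottle, beaker, tissue_roll from where it was at the start of the episode above 0.04 m or angle between any of vial_1, vial_2, wash_bottle, beaker, tissue_roll's own z axis and vertical above 0.6 rad).
It also fails if it takes over 62 s, if anything falls off the work surface, if the arm or the gripper's body presses on something with over 40 N, if the wrist force passes 120 N, or if a joint passes its speed limit or range.

## Working session

There is one attempt and no reset: what is moved stays moved. The work goes in short steps, Python scripts to look and compute and a tool call to move; the robot and the scene stay as the last step left them, time stands still between calls to the robot, and variables do not carry over. Pictures are saved under pics/ and viewed, at most 10 in all, crops included, and the job is handed in when it is done.

Besides the shell and the picture viewer there is one more tool, called after "Request:" by a JSON object that holds its "name" and its "arguments", one argument or row to a line. jog_arm: Moves the arm, as the interface text tells. Shift numbers are shares of 300 mm and turn numbers shares of 90 degrees, none past 1 either way. Its arguments: {"type":"object","properties":{"plan":{"type":"array"}},"required":["plan"]}

```bash
mkdir -p pics
cat > h.py <<'E'
import numpy as np, cv2
from scipy.spatial.transform import Rotation as R
from cell import ctrl
def pose():
    s=ctrl.read_state(); T=np.eye(4); T[:3,:3]=R.from_euler('xyz',s['tool_rot']).as_matrix(); T[:3,3]=s['eef_pos']; return s,T
def shot(n):
    s,T=pose(); p=ctrl.get_image(n)
    if n=='wrist': C=T@np.array(p['hand_eye'])
    else:
        C=np.eye(4); o=np.array(p['orientation']); C[:3,3]=p['position']
        C[:3,:3]=o if o.shape==(3,3) else R.from_euler('xyz',o).as_matrix()
    return p,C
def K(p): return np.array([[p['fx'],0,p['cx']],[0,p['fy'],p['cy']],[0,0,1.]])
def pts(p,C,uv):
    uv=np.array(uv,float).reshape(-1,2); n=cv2.undistortPoints(uv.reshape(-1,1,2),K(p),np.array(p['distortion'])).reshape(-1,2)
    d=p['depth'][uv[:,1].astype(int),uv[:,0].astype(int)]
    ok=d>0
    X=np.c_[n*d[:,None],d]; return (X@C[:3,:3].T+C[:3,3])[ok]
def cloud(p,C,m):
    v,u=np.nonzero(m); return pts(p,C,np.c_[u,v])
def ray(p,C,uv,z):
    n=cv2.undistortPoints(np.array(uv,float).reshape(-1,1,2),K(p),np.array(p['distortion'])).reshape(-1,2)
    d=np.c_[n,np.ones(len(n))]@C[:3,:3].T; return C[:3,3]+d*((z-C[2,3])/d[:,2])[:,None]
def save(p,f,box=None,k=1):
    i=p['img'][:,:,::-1]
    if box: a,b,c,d=box; i=i[b:d,a:c]
    cv2.imwrite('pics/'+f,cv2.resize(i,None,fx=k,fy=k,interpolation=cv2.INTER_CUBIC))
E
python3 - <<'E'
from h import *
s,T=pose(); print(s)
for n in ['scene','side','wrist']:
    p,C=shot(n); print(n,p.get('orientation'),C.round(2).tolist()); save(p,n+'0.png')
    for t in ['bush_1_mid','knob','dish','bearing','vial_1','cap_1']:
        for r in ctrl.trace(p,t):
            c=cloud(p,C,r['pixels']); 
            if len(c): print(t,round(r['score'],2),np.round(r['extent']),np.median(c,0).round(),np.percentile(c,2,0).round(),np.percentile(c,98,0).round())
E
```

```text
{'clock': 0.0, 'qpos': array([-0.06579682,  0.62932677,  0.03845899,  1.51836607, -0.02699685,
        0.99629275, -0.01999428]), 'qd': array([-0.00085939,  0.00055077, -0.00051144,  0.0019153 ,  0.00074771,
       -0.00053228, -0.00023247]), 'tau': array([-1.11932164e-03, -5.63405585e+01,  1.22606792e+00, -1.93450052e+01,
        1.09587883e-02,  1.05136272e-02, -8.84369996e-06]), 'eef_pos': array([6.49379942e+02, 1.61586397e-02, 2.30402564e+02]), 'tool_rot': array([-3.13971856e+00,  3.63335875e-05,  1.57078688e+00]), 'force': array([ 0.77025833,  0.06946641, -0.41574545]), 'torque': array([0.02486085, 0.00483792, 0.03346593]), 'gripper_force': 0.0, 'width': 85.09242575880556}
scene [-2.30408728  0.0079945   0.64033448] [[0.8, 0.4, -0.45, 1111.46], [0.6, -0.54, 0.59, -795.03], [-0.01, -0.74, -0.67, 929.19], [0.0, 0.0, 0.0, 1.0]]
bush_1_mid 0.85 [311. 337.  24.  25.] [ 636. -196.   22.] [ 615. -207.    1.] [ 651. -176.   36.]
bush_1_mid 0.51 [448. 277.  58.  73.] [786.  48.  83.] [730.  24.   0.] [828. 146. 103.]
bush_1_mid 0.35 [354. 370.  40.  77.] [ 776. -271.  106.] [ 740. -285. 
[... 2482 characters left out ...]
-40.  73.]
vial_1 0.61 [340. 135.  34.  36.] [671.  76.  72.] [657.  63.  70.] [683.  90.  73.]
vial_1 0.54 [399. 396.  51.  48.] [ 750. -220.   37.] [ 730. -244.    3.] [ 784. -215.   76.]
vial_1 0.26 [181.   6.  47.  12.] [551. 171.  85.] [535. 168.  73.] [564. 175.  93.]
vial_1 0.17 [ 60.  91. 121.  37.] [409. 119.  23.] [336. 107.   1.] [452. 134.  27.]
cap_1 0.89 [ 91. 256.  28.  21.] [393. -55.  11.] [377. -70.   2.] [403. -44.  14.]
cap_1 0.74 [208. 208.  70.  72.] [538.   4.  12.] [499. -35.   5.] [571.  36.  54.]
cap_1 0.63 [392. 265.  40.  46.] [725. -48.  71.] [714. -66.   7.] [740. -40.  73.]
cap_1 0.5 [327. 404.  17.  12.] [ 667. -267.    5.] [ 652. -278.   -0.] [679.  10. 306.]
```

View pics/scene0.png

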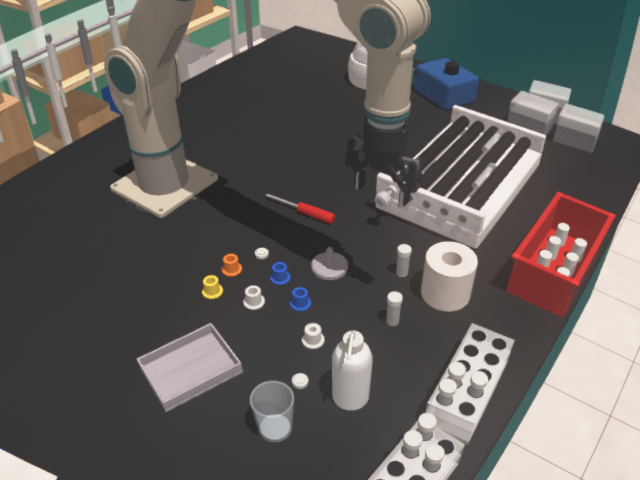

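View pics/wrist0.png

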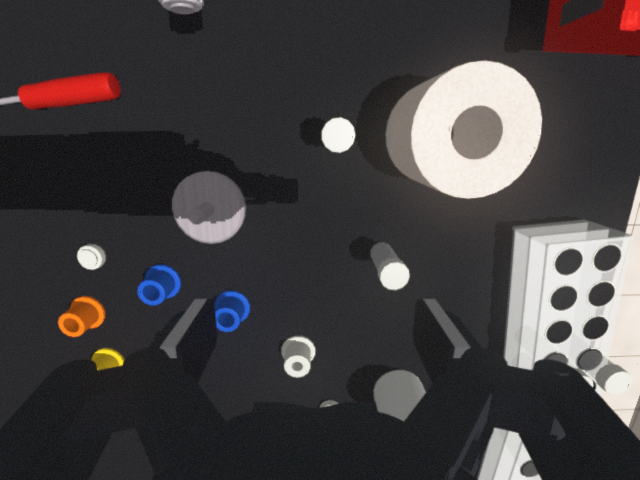

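View pics/side0.png

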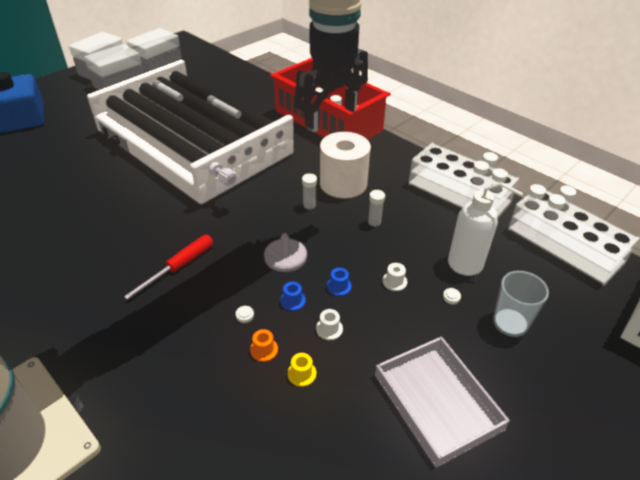

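Scene view: the white candidates are bush A (254,296), bush B (313,335), and the caps (262,253) and (300,381). The caps are flat with no bore, so A and B are the bushes. The blue (280,272)/(300,298), orange (231,264) and yellow (212,286) ones are look-alikes and stay put. The pin is at (330,262), the dish at (190,365) and the knob at (385,198). I'll enlarge A and B to confirm.

Run:
```python
from h import *
P={n:shot(n) for n in ['scene','side']}
for n,(p,C) in P.items():
    boxes={'scene':{'A':(236,278,274,312),'B':(295,318,332,352),'pin':(300,238,360,285)},'side':{'A':(308,303,352,345),'B':(376,257,416,295),'pin':(255,225,315,275)}}[n]
    for k,(a,b,c,d) in boxes.items():
        m=np.zeros((480,640),bool); m[b:d,a:c]=True
        i=p['img'].astype(int)
        if k!='pin': m&=(i.min(2)>70)
        c=cloud(p,C,m)
        if k=='pin':
            f=c[(c[:,2]>8)&(c[:,2]<16)]; t=c[c[:,2]>25]
            c0=(cv2.minEnclosingCircle(f[:,:2].astype(np.float32)))
            print(n,k,'foot',c0,f.mean(0).round(1),len(f),'pin',t.mean(0).round(1),t.max(0).round(1))
        else:
            t=c[c[:,2]>29]; q=c[(c[:,2]<8)&(c[:,2]>2)]
            print(n,k,'top',t.mean(0).round(1),t.min(0).round(1),t.max(0).round(1),len(t),'base',q.min(0).round(),q.max(0).round())
    m=np.zeros((480,640),bool)
    if n=='side': m[110:200,180:300]=True
    else: m[160:240,370:490]=True
    c=cloud(p,C,m); np.save(n+'_k.npy',c)
    # cheek outline: front face -> points with z 20..100 near
    for r in ctrl.trace(p,'sleeve_face')[:1]: print('sl',r['score'],r['extent'])
p,C=P['side']; i=p['img'][:,:,::-1]
A=cv2.resize(i[300:350,305:355],(400,400),interpolation=2);B=cv2.resize(i[250:300,371:421],(400,400),interpolation=2)
cv2.imwrite('pics/ab.png',np.hstack([A,B]))
c=np.load('side_k.npy'); print(len(c))
# cheek plane: RANSAC vertical plane
q=c[(c[:,2]>20)&(c[:,2]<100)]
rng=np.random.default_rng(0);best=0
for _ in range(500):
    a,b=q[rng.choice(len(q),2),:2]; d=b-a
    if np.linalg.norm(d)<60: continue
    nn=np.array([-d[1],d[0]])/np.linalg.norm(d); e=abs((q[:,:2]-a)@nn)<3
    if e.sum()>best: best=e.sum();ms=e
w=q[ms]; mu=w.mean(0); u,s,v=np.linalg.svd(w[:,:2]-mu[:2],full_matrices=False); print('cheek',best,mu,'dir',v[0],np.degrees(np.arctan2(*v[0][::-1])),w.min(0),w.max(0))
```

```text
scene A top [ 472.  -180.7   32.8] [ 454.6 -197.3   29. ] [ 488.4 -164.2   37.2] 123 base [ 432. -202.    2.] [ 494. -139.    8.]
scene B top [ 631.4 -190.    33.5] [ 615.2 -205.9   29.1] [ 647.3 -172.1   39.4] 171 base [ 597. -212.    2.] [ 652. -150.    8.]
scene pin foot ((534.24169921875, -4.166686058044434), 42.15427780151367) [537.8  -7.5  12. ] 635 pin [536.8  -6.1  43.1] [543.    6.8  58.8]
sl 0.94 [460.6, 177.6, 169.8, 141.9]
side A top [ 468.9 -177.1   33.5] [ 453.7 -192.4   29.1] [ 485.1 -160.7   37.7] 200 base [ 448. -197.    2.] [ 507. -142.    8.]
side B top [ 627.7 -185.9   33.6] [ 612.3 -201.    29.2] [ 644.2 -169.7   38. ] 196 base [ 607. -208.    2.] [ 675. -151.    8.]
side pin foot ((533.1448974609375, 0.2591114044189453), 40.48348617553711) [529.5  -4.2  12.4] 892 pin [530.7  -2.5  43.3] [540.5  10.7  58.1]
sl 0.75 [193.7, 134.9, 205.9, 141.2]
10746
cheek 2572 [633.84986978 229.19062189  61.29987238] dir [-0.99973184 -0.023157  ] -178.67308292726554 [501.20196447 223.36827571  20.02334091] [771.26240311 235.27274865  99.99552405]
```

View pics/ab.png

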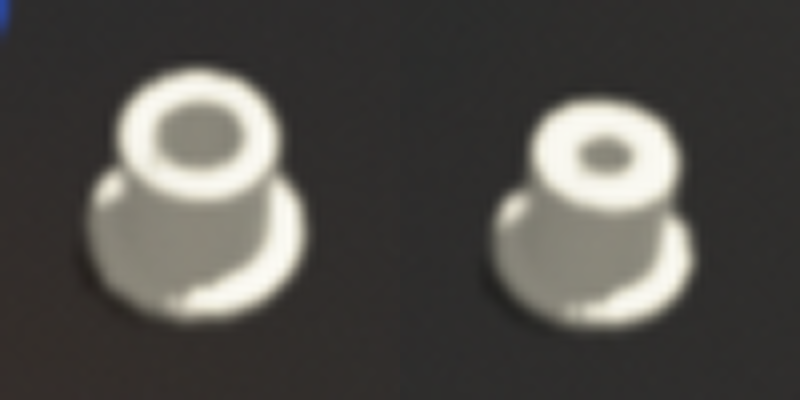

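Side crop: left is A with a wide bore (about 19 mm), right is B with a narrow bore (about 13 mm). I'll try A on the pin first.

Request:
{"name": "jog_arm", "arguments": {
  "plan": [
    {"tx":-0.6,"ty":-0.6,"tz":0.3,"claw":0.25},
    {"tx":-0.6,"ty":-0.6,"tz":0.3,"claw":0.25},
    {"tx":-0.6,"ty":-0.6,"tz":0.3,"claw":0.25},
    {"tx":-0.6,"ty":-0.6,"tz":0.3,"claw":0.25},
    {"tx":-0.6,"ty":-0.6,"tz":0.3,"claw":0.25},
    {"tx":-0.6,"ty":-0.6,"tz":0.3,"claw":0.25},
    {"tx":-0.6,"ty":-0.6,"tz":0.3,"claw":0.25},
    {"tx":-0.6,"ty":-0.6,"tz":0.3,"claw":0.25},
    {"tx":-0.6,"ty":-0.6,"tz":0.3,"claw":0.25}
  ]
}}

```text
invalid input at $.plan[0]: expected keys tx, ty, tz, wx, wy, wz, claw
```

Run:
```python
from h import *
s,T=pose();print(s['eef_pos'],s['tool_rot'],s['width'],s['clock'])
p,C=shot('wrist'); save(p,'w1.png')
c=cloud(p,C,np.ones((480,640),bool)); n=np.linalg.norm(c[:,:2]-[471,-179],axis=1)
t=c[(n<35)&(c[:,2]>30)&(c[:,2]<38)]; print(len(t),t.mean(0),cv2.minEnclosingCircle(t[:,:2].astype(np.float32)))
i=p['img'].astype(int)
for r in ctrl.trace(p,'bush_1_mid'):
    q=cloud(p,C,r['pixels']); q=q[(q[:,2]>30)&(q[:,2]<38)]
    u,v=map(int,r['extent'][:2]); print(r['score'],r['extent'],q.mean(0) if len(q) else '',cv2.minEnclosingCircle(q[:,:2].astype(np.float32)) if len(q) else '')
```

```text
[6.50008472e+02 4.60763372e-02 2.31287450e+02] [-3.14156392e+00 -3.33368418e-05  1.57083058e+00] 85.47245100051398 1.25
0 [nan nan nan] ((0.0, 0.0), 0.0)
0.66 [297.4, 354.9, 37.2, 44.1] [ 629.28342828 -184.77476223   33.75353673] ((628.89453125, -185.47604370117188), 16.417339324951172)<stdin>:5: RuntimeWarning: Mean of empty slice.
  ret = um.true_divide(
```

View pics/w1.png

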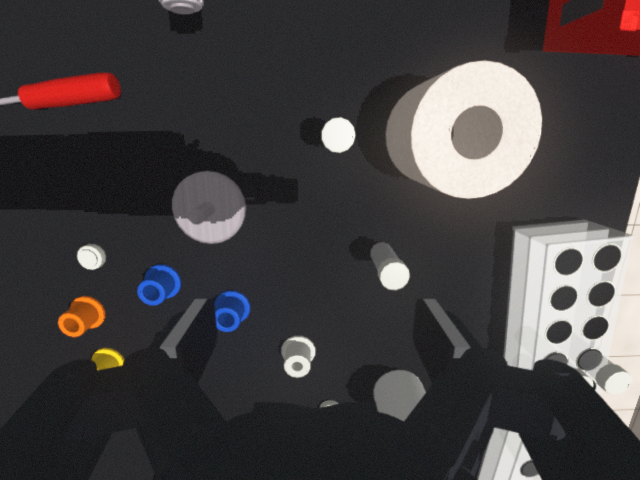

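The row was refused because it needs all keys, so the picture is the same as wrist0. I'll redo the move with every key.

Request:
{"name": "jog_arm", "arguments": {
  "plan": [
    {"tx":-0.6,"ty":-0.6,"tz":0.3,"wx":0,"wy":0,"wz":0,"claw":0.25},
    {"tx":-0.6,"ty":-0.6,"tz":0.3,"wx":0,"wy":0,"wz":0,"claw":0.25},
    {"tx":-0.6,"ty":-0.6,"tz":0.3,"wx":0,"wy":0,"wz":0,"claw":0.25},
    {"tx":-0.6,"ty":-0.6,"tz":0.3,"wx":0,"wy":0,"wz":0,"claw":0.25},
    {"tx":-0.6,"ty":-0.6,"tz":0.3,"wx":0,"wy":0,"wz":0,"claw":0.25},
    {"tx":-0.6,"ty":-0.6,"tz":0.3,"wx":0,"wy":0,"wz":0,"claw":0.25},
    {"tx":-0.6,"ty":-0.6,"tz":0.3,"wx":0,"wy":0,"wz":0,"claw":0.25},
    {"tx":-0.6,"ty":-0.6,"tz":0.3,"wx":0,"wy":0,"wz":0,"claw":0.25},
    {"tx":-0.6,"ty":-0.6,"tz":0.3,"wx":0,"wy":0,"wz":0,"claw":0.25},
    {"tx":-0.6,"ty":-0.6,"tz":0.3,"wx":0,"wy":0,"wz":0,"claw":0.25}
  ]
}}

```text
clock: 2.35
eef_pos: [471.6, -178.8, 141.7]
tool_rot: [3.14, -0.0, 1.573]
force: [0.9, 0.6, 0.5]
width: 64.0
gripper_force: 0.0
```

Run:
```python
from h import *
s,T=pose();print(s['eef_pos'],s['tool_rot'],s['width'],s['clock'])
p,C=shot('wrist'); save(p,'w2.png')
for r in ctrl.trace(p,'bush_1_mid'):
    q=cloud(p,C,r['pixels']); q=q[(q[:,2]>30)&(q[:,2]<38)]
    print(r['score'],r['extent'],q.mean(0) if len(q) else '',cv2.minEnclosingCircle(q[:,:2].astype(np.float32)) if len(q) else '')
```

```text
[ 471.57330184 -178.80281872  141.73459394] [ 3.13981517e+00 -1.53057142e-04  1.57325491e+00] 63.978533793958086 2.35
0.89 [500.1, 238.6, 63.9, 51.6] [ 628.15685556 -185.59611497   33.59693602] ((629.0822143554688, -186.14361572265625), 16.105756759643555)
```

View pics/w2.png

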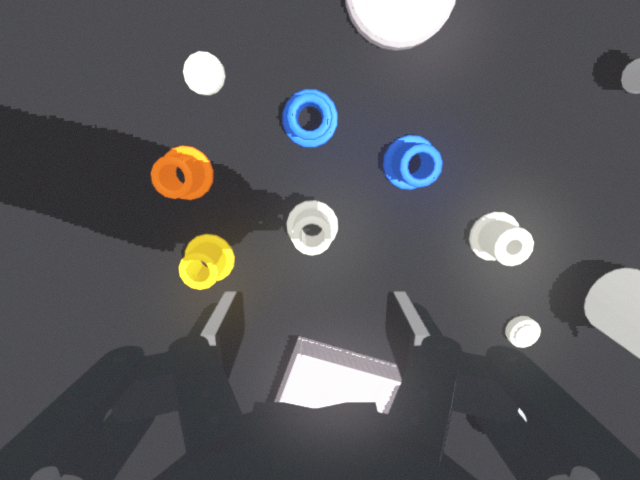

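Bush A is at (312,232) and yellow is its nearest neighbour at (205,260).

Run:
```python
from h import *
p,C=shot('wrist')
for k,b in dict(A=(284,198,342,256),yellow=(176,232,238,294),B=(466,208,536,268)).items():
    m=np.zeros((480,640),bool); m[b[1]:b[3],b[0]:b[2]]=True
    c=cloud(p,C,m); t=c[(c[:,2]>30)&(c[:,2]<37)]; f=c[(c[:,2]>3)&(c[:,2]<7)]
    print(k,len(t),t.mean(0),cv2.minEnclosingCircle(t[:,:2].astype(np.float32)),cv2.minEnclosingCircle(f[:,:2].astype(np.float32)))
m=p['img'].min(2)>150; m[:185]=0; m[300:]=0; m[:,:280]=0; m[:,350:]=0
v,u=np.nonzero(m); print(u.min(),u.max(),v.min(),v.max())
```

```text
A 847 [ 470.01914586 -176.11623632   33.53510014] ((470.13092041015625, -176.92626953125), 15.975150108337402) ((469.96063232421875, -176.62132263183594), 21.70937728881836)
yellow 802 [ 379.77889531 -205.8273107    33.42344667] ((379.3573913574219, -206.60202026367188), 16.154537200927734) ((379.6940612792969, -206.42098999023438), 21.415721893310547)
B 1057 [ 628.1181909  -185.54296589   33.59017466] ((628.7199096679688, -186.4779815673828), 16.307010650634766) ((628.77685546875, -185.7395477294922), 21.739028930664062)
287 338 200 255
```

Request:
{"name": "jog_arm", "arguments": {
  "plan": [
    {"tx":0.007,"ty":-0.005,"tz":0.2,"wx":0,"wy":0,"wz":0,"claw":0.25},
    {"tx":0.007,"ty":-0.005,"tz":0.35,"wx":0,"wy":0,"wz":0,"claw":0.25},
    {"tx":0.007,"ty":-0.005,"tz":0.42,"wx":0,"wy":0,"wz":0,"claw":0.25},
    {"tx":0.007,"ty":-0.005,"tz":0.447,"wx":0,"wy":0,"wz":0,"claw":0.25},
    {"tx":0.007,"ty":-0.005,"tz":0.447,"wx":0,"wy":0,"wz":0,"claw":0.25},
    {"tx":0.007,"ty":-0.005,"tz":0.447,"wx":0,"wy":0,"wz":0,"claw":1},
    {"tx":0.007,"ty":-0.005,"tz":0.447,"wx":0,"wy":0,"wz":0,"claw":1},
    {"tx":0.007,"ty":-0.005,"tz":0.447,"wx":0,"wy":0,"wz":0,"claw":1},
    {"tx":0.007,"ty":-0.005,"tz":0.447,"wx":0,"wy":0,"wz":0,"claw":1},
    {"tx":0.007,"ty":-0.005,"tz":0.447,"wx":0,"wy":0,"wz":0,"claw":1}
  ]
}}

```text
clock: 3.5
eef_pos: [469.8, -178.3, 9.1]
tool_rot: [3.138, 0.001, 1.571]
force: [0.4, -0.1, 6.2]
width: 30.0
gripper_force: 59.2
```

Request:
{"name": "jog_arm", "arguments": {
  "plan": [
    {"tx":0,"ty":0,"tz":-0.1,"wx":0,"wy":0,"wz":0,"claw":1},
    {"tx":0,"ty":0,"tz":-0.25,"wx":0,"wy":0,"wz":0,"claw":1},
    {"tx":0,"ty":0,"tz":-0.4,"wx":0,"wy":0,"wz":0,"claw":1},
    {"tx":0.15,"ty":0.07,"tz":-0.4,"wx":0,"wy":0,"wz":0,"claw":1},
    {"tx":0.3,"ty":0.14,"tz":-0.4,"wx":0,"wy":0,"wz":0,"claw":1},
    {"tx":0.4,"ty":0.21,"tz":-0.4,"wx":0,"wy":0,"wz":0,"claw":1},
    {"tx":0.4,"ty":0.21,"tz":-0.4,"wx":0,"wy":0,"wz":0,"claw":1},
    {"tx":0.4,"ty":0.21,"tz":-0.4,"wx":0,"wy":0,"wz":0,"claw":1},
    {"tx":0.4,"ty":0.21,"tz":-0.4,"wx":0,"wy":0,"wz":0,"claw":1}
  ]
}}

```text
clock: 4.4
eef_pos: [530.8, -59.3, 127.7]
tool_rot: [-3.141, 0.001, 1.569]
force: [-0.5, 0.5, -0.6]
width: 30.1
gripper_force: 59.5
```

Run:
```python
from h import *
s,T=pose();print(s['eef_pos'],s['tool_rot'],s['width'],s['clock'],s['force'])
p,C=shot('wrist'); save(p,'w3.png')
c=cloud(p,C,np.ones((480,640),bool)); n=np.linalg.norm(c[:,:2]-[533,-4],axis=1)
f=c[(n<60)&(c[:,2]>9)&(c[:,2]<15)]; t=c[(n<25)&(c[:,2]>20)&(c[:,2]<65)]
print(len(f),f.mean(0),cv2.minEnclosingCircle(f[:,:2].astype(np.float32)))
for a,b in [(20,30),(30,40),(40,48),(48,54),(53,65)]:
    q=t[(t[:,2]>a)&(t[:,2]<=b)]
    if len(q): print(a,b,len(q),q.mean(0).round(1),q.min(0).round(1),q.max(0).round(1))
# held bush in tool coords
n=np.linalg.norm(c[:,:2]-s['eef_pos'][:2],axis=1); h=c[(n<40)&(c[:,2]>s['eef_pos'][2]-15)&(c[:,2]<s['eef_pos'][2]+60)]
for lo in range(-15,60,5):
    q=h[(h[:,2]-s['eef_pos'][2]>lo)&(h[:,2]-s['eef_pos'][2]<=lo+5)]
    if len(q): print(lo,len(q),(q.mean(0)-s['eef_pos']).round(1),(q.min(0)-s['eef_pos']).round(1),(q.max(0)-s['eef_pos']).round(1))
```

```text
[530.79988678 -59.3047657  127.72463917] [-3.14149257e+00  9.32568694e-04  1.56904562e+00] 30.096656193375704 4.4 [-0.5192219   0.54346953 -0.55368825]
8420 [533.37148104   1.00215896  11.90079291] ((533.3701782226562, -0.6900704503059387), 40.02340316772461)
20 30 6 [532.3   6.1  25.5] [527.2   4.2  21. ] [537.6   7.2  29.9]
30 40 11 [532.8   6.5  35.7] [527.9   5.   31.7] [538.    7.2  39.6]
40 48 30 [533.4   0.8  46.9] [525.5  -8.2  40.7] [541.    7.2  48. ]
48 54 281 [ 5.334e+02 -2.000e-01  5.100e+01] [525.6  -8.8  48. ] [540.9   6.9  54. ]
53 65 250 [533.4  -0.6  55.3] [527.6  -6.4  53. ] [538.8   4.7  58. ]
-10 411 [ 1.5 13.4 -5.9] [-20.   -8.7  -8.8] [21.6 23.4 -5. ]
-5 1384 [ 0.5 13.  -3.7] [-19.3  -8.9  -5. ] [20.9 22.9 -0. ]
0 498 [0.9 5.6 2.7] [-20.4  -8.8   0. ] [22.3 17.6  5. ]
5 765 [0.4 6.4 7.7] [-26.8  -9.3   5. ] [28.3 17.4 10. ]
10 911 [ 0.9  6.2 12.5] [-27.9  -8.8  10. ] [29.5 17.6 15. ]
15 1075 [ 0.6  6.1 17.5] [-27.9 -10.9  15. ] [29.7 17.3 20. ]
20 2915 [ 1.   3.7 23.6] [-27.8 -14.9  20. ] [29.3 17.6 25. ]
25 1379 [ 0.6  3.8 26.3] [-27.8 -13.1  25. ] [29.6 16.8 30. ]
30 501 [ 0.5  6.5 32.3] [-27.8 -11.1  30. ] [29.6 12.  35. ]
35 1008 [ 0.7  3.7 37.7] [-24.  -11.5  35. ] [26.9 12.2 40. ]
40 718 [ 0.4  8.1 43. ] [-36.2  -7.3  40.1] [37.8 14.4 45. ]
45 1286 [ 0.1 10.3 47.5] [-38.2  -7.3  45. ] [37.9 14.6 50. ]
50 2081 [-0.2  7.6 53. ] [-38.1 -12.7  50. ] [38.3 14.  55. ]
55 3373 [-2.7  2.9 56.8] [-40.  -12.4  55. ] [39.9 13.3 60. ]
```

View pics/w3.png

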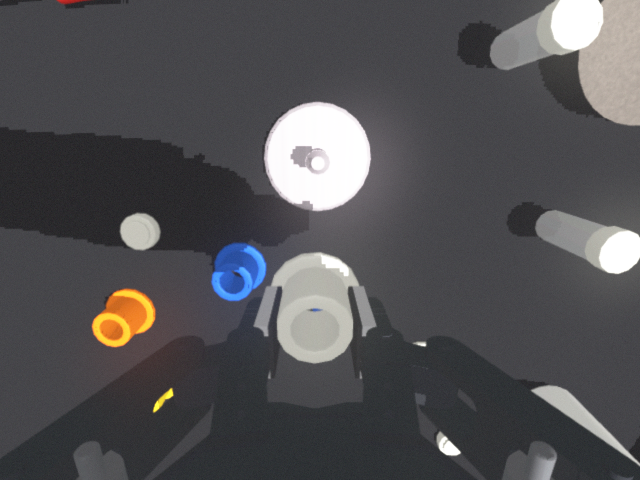

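Pin tip is at (317,160), with bush A held upright between the pads at (315,310). Relative shift to the pin axis: +1.9 mm x, +57 mm y.

Request:
{"name": "jog_arm", "arguments": {
  "plan": [
    {"tx":0.1,"ty":0.006,"tz":0,"wx":0,"wy":0,"wz":0,"claw":1},
    {"tx":0.19,"ty":0.006,"tz":0,"wx":0,"wy":0,"wz":0,"claw":1},
    {"tx":0.19,"ty":0.006,"tz":0.1,"wx":0,"wy":0,"wz":0,"claw":1},
    {"tx":0.19,"ty":0.006,"tz":0.18,"wx":0,"wy":0,"wz":0,"claw":1},
    {"tx":0.19,"ty":0.006,"tz":0.18,"wx":0,"wy":0,"wz":0,"claw":1},
    {"tx":0.19,"ty":0.006,"tz":0.21,"wx":0,"wy":0,"wz":0,"claw":1},
    {"tx":0.19,"ty":0.006,"tz":0.23,"wx":0,"wy":0,"wz":0,"claw":1},
    {"tx":0.19,"ty":0.006,"tz":0.245,"wx":0,"wy":0,"wz":0,"claw":1},
    {"tx":0.19,"ty":0.006,"tz":0.255,"wx":0,"wy":0,"wz":0,"claw":1},
    {"tx":0.19,"ty":0.006,"tz":0.255,"wx":0,"wy":0,"wz":0,"claw":1}
  ]
}}

```text
clock: 5.45
eef_pos: [533.2, -0.9, 50.6]
tool_rot: [-3.141, -0.0, 1.571]
force: [-0.1, -0.2, -0.0]
width: 29.9
gripper_force: 59.5
```

No force at 14 mm past the tip, so A fits. Lower it home, release and lift.

Request:
{"name": "jog_arm", "arguments": {
  "plan": [
    {"tx":0,"ty":0,"tz":0.05,"wx":0,"wy":0,"wz":0,"claw":1},
    {"tx":0,"ty":0,"tz":0.085,"wx":0,"wy":0,"wz":0,"claw":1},
    {"tx":0,"ty":0,"tz":0.097,"wx":0,"wy":0,"wz":0,"claw":1},
    {"tx":0,"ty":0,"tz":0.097,"wx":0,"wy":0,"wz":0,"claw":1},
    {"tx":0,"ty":0,"tz":0.097,"wx":0,"wy":0,"wz":0,"claw":0.25},
    {"tx":0,"ty":0,"tz":0.097,"wx":0,"wy":0,"wz":0,"claw":0.25},
    {"tx":0,"ty":0,"tz":0.097,"wx":0,"wy":0,"wz":0,"claw":0.25},
    {"tx":0,"ty":0,"tz":0.097,"wx":0,"wy":0,"wz":0,"claw":0.25},
    {"tx":0,"ty":0,"tz":0.097,"wx":0,"wy":0,"wz":0,"claw":0.25}
  ]
}}

```text
clock: 6.35
eef_pos: [533.4, -0.9, 21.7]
tool_rot: [3.141, -0.0, 1.571]
force: [-0.1, 0.0, -0.3]
width: 64.1
gripper_force: 0.0
```

Request:
{"name": "jog_arm", "arguments": {
  "plan": [
    {"tx":0,"ty":0,"tz":-0.1,"wx":0,"wy":0,"wz":0,"claw":0.25},
    {"tx":0,"ty":0,"tz":-0.25,"wx":0,"wy":0,"wz":0,"claw":0.25},
    {"tx":0,"ty":0,"tz":-0.38,"wx":0,"wy":0,"wz":0,"claw":0.25},
    {"tx":-0.617,"ty":0.318,"tz":-0.38,"wx":0,"wy":0,"wz":0,"claw":0.25},
    {"tx":-0.617,"ty":0.318,"tz":-0.38,"wx":0,"wy":0,"wz":0,"claw":0.25},
    {"tx":-0.617,"ty":0.318,"tz":-0.38,"wx":0,"wy":0,"wz":0,"claw":0.25},
    {"tx":-0.617,"ty":0.318,"tz":-0.38,"wx":0,"wy":0,"wz":0,"claw":0.25},
    {"tx":-0.617,"ty":0.318,"tz":-0.38,"wx":0,"wy":0,"wz":0,"claw":0.25},
    {"tx":-0.617,"ty":0.318,"tz":-0.38,"wx":0,"wy":0,"wz":0,"claw":0.25},
    {"tx":-0.617,"ty":0.318,"tz":-0.38,"wx":0,"wy":0,"wz":0,"claw":0.25}
  ]
}}

```text
clock: 7.35
eef_pos: [628.0, -184.1, 135.2]
tool_rot: [-3.14, -0.002, 1.572]
force: [0.4, 0.8, 0.3]
width: 63.8
gripper_force: 0.0
```

Run:
```python
from h import *
s,T=pose()
p,C=shot('wrist'); save(p,'w4.png')
c=cloud(p,C,np.ones((480,640),bool))
for k,x in dict(B=(629,-186),pin=(533,-1)).items():
    n=np.linalg.norm(c[:,:2]-x,axis=1); q=c[n<30]
    for a,b in [(30,37),(40,50),(3,7)]:
        t=q[(q[:,2]>a)&(q[:,2]<b)]
        if len(t): print(k,a,len(t),t.mean(0).round(1),cv2.minEnclosingCircle(t[:,:2].astype(np.float32)))
print(s['eef_pos'],s['clock'])
p,C=shot('side'); c=cloud(p,C,np.ones((480,640),bool)); d=c[(c[:,0]>400)&(c[:,0]<580)&(c[:,1]<-290)&(c[:,1]>-480)&(c[:,2]>22)&(c[:,2]<34)]
print('dish',cv2.minAreaRect(d[:,:2].astype(np.float32)))
n=np.linalg.norm(c[:,:2]-(533,-1),axis=1); q=c[(n<25)]; h=np.histogram(q[:,2],bins=np.arange(5,65,5)); print(h[0])
```

```text
B 30 1119 [ 629.5 -185.1   33.7] ((629.2556762695312, -185.89895629882812), 15.998635292053223)
B 3 633 [ 629.2 -177.1    4.8] ((629.33447265625, -185.76202392578125), 21.818668365478516)
[ 627.99674393 -184.1321028   135.15930117] 7.35
dish ((489.2243347167969, -380.6390075683594), (161.2183837890625, 122.25423431396484), 71.53488159179688)
[  0 116 125  34  39  29  36  45 113  21  15]
```

Request:
{"name": "jog_arm", "arguments": {
  "plan": [
    {"tx":-0.004,"ty":0.003,"tz":0.15,"wx":0,"wy":0,"wz":0,"claw":0.25},
    {"tx":-0.004,"ty":0.003,"tz":0.3,"wx":0,"wy":0,"wz":0,"claw":0.25},
    {"tx":-0.004,"ty":0.003,"tz":0.39,"wx":0,"wy":0,"wz":0,"claw":0.25},
    {"tx":-0.004,"ty":0.003,"tz":0.42,"wx":0,"wy":0,"wz":0,"claw":0.25},
    {"tx":-0.004,"ty":0.003,"tz":0.42,"wx":0,"wy":0,"wz":0,"claw":0.25},
    {"tx":-0.004,"ty":0.003,"tz":0.42,"wx":0,"wy":0,"wz":0,"claw":1},
    {"tx":-0.004,"ty":0.003,"tz":0.42,"wx":0,"wy":0,"wz":0,"claw":1},
    {"tx":-0.004,"ty":0.003,"tz":0.42,"wx":0,"wy":0,"wz":0,"claw":1},
    {"tx":-0.004,"ty":0.003,"tz":0.42,"wx":0,"wy":0,"wz":0,"claw":1},
    {"tx":-0.004,"ty":0.003,"tz":0.2,"wx":0,"wy":0,"wz":0,"claw":1},
    {"tx":-0.004,"ty":0.003,"tz":0.06,"wx":0,"wy":0,"wz":0,"claw":1},
    {"tx":-0.004,"ty":0.003,"tz":0.06,"wx":0,"wy":0,"wz":0,"claw":1}
  ]
}}

```text
clock: 8.65
eef_pos: [634.2, -188.7, 125.1]
tool_rot: [3.129, 0.003, 1.57]
force: [1.3, -1.1, -0.1]
width: 29.9
gripper_force: 59.5
```

Request:
{"name": "jog_arm", "arguments": {
  "plan": [
    {"tx":-0.65,"ty":-0.467,"tz":0,"wx":0,"wy":0,"wz":0,"claw":1},
    {"tx":-0.65,"ty":-0.467,"tz":0,"wx":0,"wy":0,"wz":0,"claw":1},
    {"tx":-0.65,"ty":-0.467,"tz":0,"wx":0,"wy":0,"wz":0,"claw":1},
    {"tx":-0.65,"ty":-0.467,"tz":0,"wx":0,"wy":0,"wz":0,"claw":1},
    {"tx":-0.65,"ty":-0.467,"tz":0,"wx":0,"wy":0,"wz":0,"claw":1},
    {"tx":-0.65,"ty":-0.467,"tz":0,"wx":0,"wy":0,"wz":0,"claw":1},
    {"tx":-0.65,"ty":-0.467,"tz":0,"wx":0,"wy":0,"wz":0,"claw":1},
    {"tx":-0.65,"ty":-0.467,"tz":0.15,"wx":0,"wy":0,"wz":0,"claw":1},
    {"tx":-0.65,"ty":-0.467,"tz":0.27,"wx":0,"wy":0,"wz":0,"claw":1},
    {"tx":-0.65,"ty":-0.467,"tz":0.3,"wx":0,"wy":0,"wz":0,"claw":1},
    {"tx":-0.65,"ty":-0.467,"tz":0.32,"wx":0,"wy":0,"wz":0,"claw":1},
    {"tx":-0.65,"ty":-0.467,"tz":0.32,"wx":0,"wy":0,"wz":0,"claw":1}
  ]
}}

```text
clock: 9.85
eef_pos: [490.7, -381.7, 22.1]
tool_rot: [3.141, 0.0, 1.572]
force: [-0.9, 0.4, -0.5]
width: 30.3
gripper_force: 59.5
```

Request:
{"name": "jog_arm", "arguments": {
  "plan": [
    {"tx":0,"ty":0,"tz":0.02,"wx":0,"wy":0,"wz":0,"claw":1},
    {"tx":0,"ty":0,"tz":0.02,"wx":0,"wy":0,"wz":0,"claw":1},
    {"tx":0,"ty":0,"tz":0.02,"wx":0,"wy":0,"wz":0,"claw":0.25},
    {"tx":0,"ty":0,"tz":0.02,"wx":0,"wy":0,"wz":0,"claw":0.25},
    {"tx":0,"ty":0,"tz":0.02,"wx":0,"wy":0,"wz":0,"claw":0.25},
    {"tx":0,"ty":0,"tz":0.02,"wx":0,"wy":0,"wz":0,"claw":0.25},
    {"tx":0,"ty":0,"tz":-0.1,"wx":0,"wy":0,"wz":0,"claw":0.25},
    {"tx":0,"ty":0,"tz":-0.25,"wx":0,"wy":0,"wz":0,"claw":0.25},
    {"tx":0,"ty":0,"tz":-0.4,"wx":0,"wy":0,"wz":0,"claw":0.25},
    {"tx":0,"ty":0,"tz":-0.55,"wx":0,"wy":0,"wz":0,"claw":0.25},
    {"tx":0.0,"ty":0.0,"tz":-0.6,"wx":0,"wy":0,"wz":0,"claw":0.25}
  ]
}}

```text
clock: 10.95
eef_pos: [491.6, -383.8, 207.0]
tool_rot: [3.135, 0.005, 1.571]
force: [1.4, -0.2, -0.2]
width: 64.1
gripper_force: 0.0
```

Request:
{"name": "jog_arm", "arguments": {
  "plan": [
    {"tx":1,"ty":0.12,"tz":0,"wx":0,"wy":0,"wz":0,"claw":0.25},
    {"tx":1,"ty":0.12,"tz":0,"wx":0,"wy":0,"wz":0,"claw":0.25},
    {"tx":1,"ty":0.12,"tz":0,"wx":0,"wy":0,"wz":0,"claw":0.25},
    {"tx":1,"ty":0.12,"tz":0,"wx":0,"wy":0,"wz":0,"claw":0.25},
    {"tx":1,"ty":0.12,"tz":0,"wx":0,"wy":0,"wz":0,"claw":0.25},
    {"tx":1,"ty":0.12,"tz":0,"wx":0,"wy":0,"wz":0,"claw":0.25},
    {"tx":1,"ty":0.12,"tz":0,"wx":0,"wy":0,"wz":0,"claw":0.25},
    {"tx":1,"ty":0.12,"tz":0,"wx":0,"wy":0,"wz":0,"claw":0.25},
    {"tx":1,"ty":0.12,"tz":0,"wx":0,"wy":0,"wz":0,"claw":0.25}
  ]
}}

```text
clock: 11.85
eef_pos: [525.3, -83.8, 201.7]
tool_rot: [-3.142, 0.001, 1.569]
force: [-0.6, -0.4, -0.3]
width: 63.9
gripper_force: 0.0
```

Request:
{"name": "jog_arm", "arguments": {
  "plan": [
    {"tx":0.6,"ty":0.08,"tz":0,"wx":0,"wy":0,"wz":0,"claw":0.25},
    {"tx":0.6,"ty":0.08,"tz":0,"wx":0,"wy":0,"wz":0,"claw":0.25},
    {"tx":0.6,"ty":0.08,"tz":0,"wx":0,"wy":0,"wz":0,"claw":0.25},
    {"tx":0.6,"ty":0.08,"tz":0,"wx":0,"wy":0,"wz":0,"claw":0.25},
    {"tx":0.6,"ty":0.08,"tz":0,"wx":0,"wy":0,"wz":0,"claw":0.25},
    {"tx":0.6,"ty":0.08,"tz":0,"wx":0,"wy":0,"wz":0,"claw":0.25},
    {"tx":0.6,"ty":0.08,"tz":0,"wx":0,"wy":0,"wz":0,"claw":0.25}
  ]
}}

```text
clock: 12.55
eef_pos: [549.7, 94.5, 201.5]
tool_rot: [-3.141, 0.002, 1.566]
force: [0.3, 0.7, -0.6]
width: 63.9
gripper_force: 0.0
```

Run:
```python
from h import *
s,T=pose(); p,C=shot('wrist'); save(p,'w5.png'); print(s['eef_pos'],s['tool_rot'],s['clock'])
c=cloud(p,C,np.ones((480,640),bool))
for t in ['knob','bearing','sleeve_face']:
    for r in ctrl.trace(p,t): print(t,r['score'],r['extent'])
q=c[(abs(c[:,0]-550)<25)&(c[:,1]>150)&(c[:,1]<235)&(c[:,2]>60)&(c[:,2]<110)]
for y in range(160,236,4):
    w=q[(q[:,1]>=y)&(q[:,1]<y+4)]
    if len(w): print(y,len(w),w.min(0).round(1),w.max(0).round(1),w[w[:,2]>w[:,2].max()-2].mean(0).round(1))
p2,C2=shot('scene')
a=p['img'][:,:,::-1]; b=cv2.resize(p2['img'][220:420,130:370][:,:,::-1],(576,480)); cv2.imwrite('pics/c5.png',cv2.resize(np.hstack([a,b]),(800,316)))
```

```text
[549.65550414  94.53181522 201.49920927] [-3.14124691e+00  1.73181450e-03  1.56636588e+00] 12.55
knob 0.93 [310.1, 100.9, 43.9, 70.3]
knob 0.53 [474.6, 339.6, 30.9, 26.4]
bearing 0.74 [312.4, 101.3, 46.7, 73.2]
bearing 0.29 [448.1, 241.5, 52.7, 46.6]
sleeve_face 0.91 [437.4, 68.8, 405.1, 137.5]
168 151 [534.7 169.1  80.9] [563.6 172.   95.4] [547.8 171.6  94.2]
172 243 [533.4 172.   80.7] [565.1 176.   98.1] [549.  174.8  97. ]
176 253 [533.4 176.   79.6] [564.4 180.   96.8] [548.7 178.2  95.5]
180 255 [533.4 180.   80.1] [564.3 184.   97.2] [548.9 182.2  95.8]
184 257 [533.5 184.   79.6] [564.3 188.   97. ] [549.  186.2  95.6]
188 269 [532.9 188.   79.2] [564.3 192.   96.8] [548.9 190.   95.5]
192 185 [534.6 192.   80.7] [564.2 195.9  95.8] [548.5 193.2  94.7]
196 95 [543.2 196.1  81.4] [554.  200.   87.8] [548.6 197.9  86.4]
200 99 [542.5 200.1  78.9] [554.  204.   87.9] [548.4 202.   86.4]
204 105 [542.6 204.   80.7] [554. 208.  87.] [548.3 205.9  85.9]
208 105 [542.7 208.   81.5] [554.  212.   87.3] [548.2 210.   86.1]
212 152 [535.6 212.1  71.7] [554.7 216.   93.2] [546.8 216.   93.1]
216 320 [534.9 216.   69.8] [561.1 220.   94.9] [548.7 218.2  93.5]
220 245 [535.  220.   79.3] [561.1 224.   95.1] [547.8 221.9  93.6]
224 1128 [525.  224.   60.2] [575.  228.  106.4] [544.4 227.3 104.9]
228 581 [525.  228.  101.8] [574.7 232.  107.4] [545.5 230.4 105.9]
232 413 [525.4 232.  103. ] [574.9 235.  107.3] [548.9 233.5 105.8]
```

View pics/c5.png

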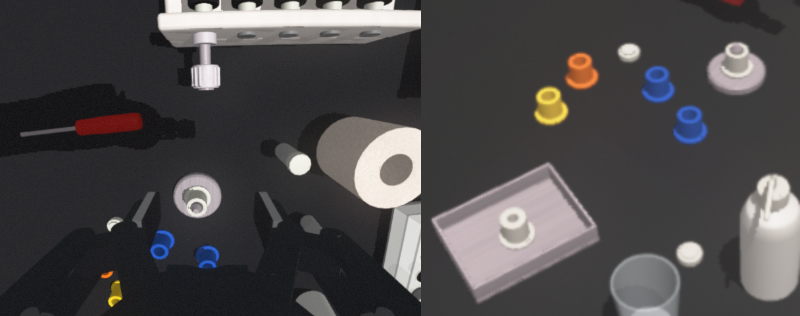

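Bush A is home on the pin, B is in the dish, and the knob is at (205,75) in the composite. The knob centre measures (549,183,80), which agrees with the sleeve face at y about 215.5. Now grip the knob from above.

Request:
{"name": "jog_arm", "arguments": {
  "plan": [
    {"tx":0.15,"ty":-0.003,"tz":0,"wx":0,"wy":0,"wz":-0.015,"claw":0.25},
    {"tx":0.295,"ty":-0.003,"tz":0,"wx":0,"wy":0,"wz":-0.015,"claw":0.25},
    {"tx":0.295,"ty":-0.003,"tz":0.1,"wx":0,"wy":0,"wz":-0.015,"claw":0.25},
    {"tx":0.295,"ty":-0.003,"tz":0.25,"wx":0,"wy":0,"wz":-0.015,"claw":0.25},
    {"tx":0.295,"ty":-0.003,"tz":0.38,"wx":0,"wy":0,"wz":-0.015,"claw":0.25},
    {"tx":0.295,"ty":-0.003,"tz":0.45,"wx":0,"wy":0,"wz":-0.015,"claw":0.25},
    {"tx":0.295,"ty":-0.003,"tz":0.465,"wx":0,"wy":0,"wz":-0.015,"claw":0.25},
    {"tx":0.295,"ty":-0.003,"tz":0.465,"wx":0,"wy":0,"wz":-0.015,"claw":0.25},
    {"tx":0.295,"ty":-0.003,"tz":0.465,"wx":0,"wy":0,"wz":-0.015,"claw":0.25}
  ]
}}

```text
clock: 13.7
eef_pos: [549.8, 186.5, 63.5]
tool_rot: [3.139, -0.001, 1.594]
force: [-0.0, 0.4, 0.7]
width: 64.0
gripper_force: 0.0
```

Request:
{"name": "jog_arm", "arguments": {
  "plan": [
    {"tx":0,"ty":0,"tz":0,"wx":0,"wy":0,"wz":0,"claw":1},
    {"tx":0,"ty":0,"tz":0,"wx":0,"wy":0,"wz":0,"claw":1},
    {"tx":0,"ty":0,"tz":0,"wx":0,"wy":0,"wz":0,"claw":1},
    {"tx":0,"ty":0,"tz":0,"wx":0,"wy":0,"wz":0,"claw":1},
    {"tx":0,"ty":0,"tz":0,"wx":0,"wy":0,"wz":0,"claw":1}
  ]
}}

```text
clock: 14.2
eef_pos: [548.3, 186.5, 63.5]
tool_rot: [3.142, -0.0, 1.594]
force: [-2.7, -0.7, 8.3]
width: 28.5
gripper_force: 58.6
```

Request:
{"name": "jog_arm", "arguments": {
  "plan": [
    {"tx":-0.02,"ty":0,"tz":0,"wx":0,"wy":0,"wz":0,"claw":1},
    {"tx":-0.04,"ty":0,"tz":0,"wx":0,"wy":0,"wz":0,"claw":1},
    {"tx":-0.06,"ty":0,"tz":0,"wx":0,"wy":0,"wz":0,"claw":1},
    {"tx":-0.075,"ty":0,"tz":0,"wx":0,"wy":0,"wz":0,"claw":1},
    {"tx":-0.084,"ty":0,"tz":0,"wx":0,"wy":0,"wz":0,"claw":1},
    {"tx":-0.084,"ty":0,"tz":0,"wx":0,"wy":0,"wz":0,"claw":1},
    {"tx":-0.084,"ty":0,"tz":0,"wx":0,"wy":0,"wz":0,"claw":1},
    {"tx":-0.084,"ty":0,"tz":0,"wx":0,"wy":0,"wz":0,"claw":1}
  ]
}}

```text
clock: 15.0
eef_pos: [548.9, 166.8, 63.5]
tool_rot: [3.14, -0.007, 1.597]
force: [-2.9, 10.0, 5.3]
width: 28.0
gripper_force: 58.7
```

Run:
```python
from h import *
s,T=pose(); print(s['eef_pos'],s['force'],s['gripper_force'],s['clock'])
p,C=shot('wrist'); q=cloud(p,C,np.ones((480,640),bool))
q=q[(abs(q[:,0]-549)<14)&(q[:,1]>140)&(q[:,1]<235)&(q[:,2]>60)&(q[:,2]<110)]
for y in range(140,236,2):
    w=q[(q[:,1]>=y)&(q[:,1]<y+2)]
    if len(w): print(y,len(w),w[:,2].max().round(1),(w[:,0].max()-w[:,0].min()).round(1))
z,B=shot('side')
i=np.hstack([cv2.resize(p['img'][10:250,220:420],(400,480)),cv2.resize(z['img'][145:205,190:240],(400,480),interpolation=2)])
cv2.imwrite('pics/g.png',i[:,:,::-1])
```

```text
[548.85552253 166.78633237  63.52570875] [-2.94008402 10.03112088  5.34395124] 58.69491398334503 15.0
150 23 94.1 23.5
152 168 95.7 27.3
154 286 101.6 27.8
156 314 102.2 27.6
158 318 102.1 27.5
160 330 101.9 27.7
162 331 101.9 27.9
164 314 102.4 27.7
166 335 102.0 27.9
168 344 102.8 27.8
170 345 102.0 27.8
172 439 101.7 27.8
174 1420 101.9 27.9
176 248 102.7 27.4
178 137 100.4 19.4
180 136 87.6 11.4
182 132 87.5 11.7
184 136 87.2 11.7
186 147 87.2 11.6
188 138 86.8 11.6
190 148 87.4 11.5
192 146 86.9 11.5
194 143 86.9 11.4
196 148 86.9 11.8
198 155 87.2 11.7
200 155 87.6 11.6
202 161 87.3 11.6
204 159 87.5 11.6
206 153 86.9 11.5
208 165 87.1 11.5
210 170 87.3 11.8
212 166 87.3 11.8
214 60 91.7 22.5
216 369 94.2 25.1
218 387 94.0 25.4
220 401 94.2 25.4
222 405 94.1 25.1
224 126 102.3 23.8
226 486 105.5 27.8
228 605 106.7 28.0
230 650 107.2 27.9
232 649 107.0 27.9
234 334 106.8 27.7
```

View pics/g.png

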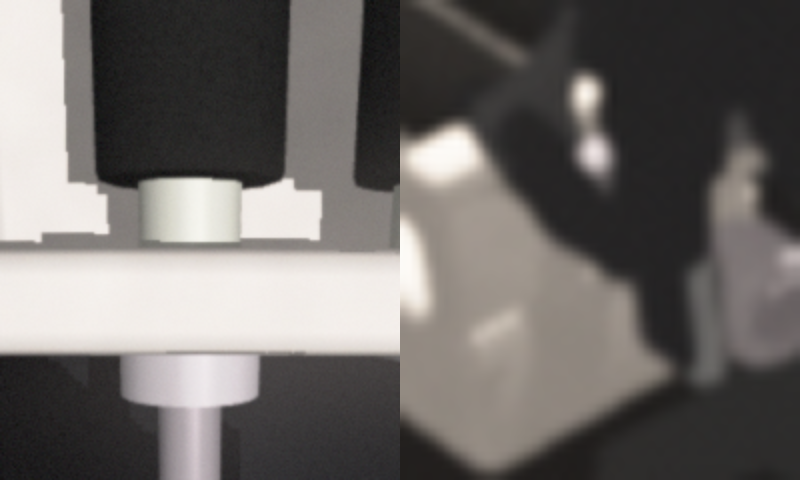

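The groove is not out yet: the TCP moved about 19.7 mm because the spring flexes the arm. Pull 6 mm more and look for the groove.

Request:
{"name": "jog_arm", "arguments": {
  "plan": [
    {"tx":-0.01,"ty":0,"tz":0,"wx":0,"wy":0,"wz":0,"claw":1},
    {"tx":-0.02,"ty":0,"tz":0,"wx":0,"wy":0,"wz":0,"claw":1},
    {"tx":-0.02,"ty":0,"tz":0,"wx":0,"wy":0,"wz":0,"claw":1},
    {"tx":-0.02,"ty":0,"tz":0,"wx":0,"wy":0,"wz":0,"claw":1},
    {"tx":-0.02,"ty":0,"tz":0,"wx":0,"wy":0,"wz":0,"claw":1},
    {"tx":-0.02,"ty":0,"tz":0,"wx":0,"wy":0,"wz":0,"claw":1}
  ]
}}

```text
clock: 15.7
eef_pos: [549.0, 161.4, 63.5]
tool_rot: [3.14, -0.007, 1.598]
force: [-3.4, 10.7, 5.6]
width: 27.9
gripper_force: 58.7
```

```bash
cat > g.py <<'E'
from h import *
s,T=pose(); print(s['eef_pos'],s['force'],s['gripper_force'],s['clock'])
p,C=shot('wrist')
# brightness profile along rod (columns near axis), with world y at z~86
g=p['img'].mean(2)
v=np.arange(180,300,2); xs=ray(p,C,np.c_[np.full(len(v),315.),v],86.)
for a,b in zip(v,xs): print(a,b[1].round(1),g[a,308:322].mean().round(),end=' | ')
cv2.imwrite('pics/gg.png',cv2.resize(p['img'][150:330,220:420],(800,600)[:2])[:,:,::-1])
q=cloud(p,C,np.ones((480,640),bool)); q=q[(abs(q[:,0]-549)<4)&(q[:,1]>140)&(q[:,1]<235)&(q[:,2]>60)&(q[:,2]<110)]
print()
for y in np.arange(170,220,1): 
    w=q[(q[:,1]>=y)&(q[:,1]<y+1)]
    if len(w): print(y,w[:,2].max().round(),end=' ')
E
python3 g.py
```

```text
[549.01549251 161.38135183  63.53759102] [-3.35764673 10.65016568  5.5750147 ] 58.719629645347595 15.7
180 221.0 226.0 | 182 220.3 226.0 | 184 219.6 225.0 | 186 218.9 225.0 | 188 218.2 225.0 | 190 217.5 225.0 | 192 216.7 224.0 | 194 216.0 224.0 | 196 215.3 221.0 | 198 214.6 110.0 | 200 213.9 171.0 | 202 213.1 188.0 | 204 212.4 188.0 | 206 211.7 187.0 | 208 211.0 188.0 | 210 210.2 187.0 | 212 209.5 187.0 | 214 208.8 186.0 | 216 208.0 186.0 | 218 207.3 186.0 | 220 206.5 185.0 | 222 205.8 184.0 | 224 205.0 185.0 | 226 204.3 183.0 | 228 203.5 184.0 | 230 202.8 183.0 | 232 202.0 183.0 | 234 201.2 182.0 | 236 200.5 182.0 | 238 199.7 182.0 | 240 198.9 181.0 | 242 198.1 181.0 | 244 197.4 181.0 | 246 196.6 180.0 | 248 195.8 180.0 | 250 195.0 180.0 | 252 194.2 177.0 | 254 193.4 178.0 | 256 192.6 178.0 | 258 191.8 176.0 | 260 191.0 178.0 | 262 190.2 174.0 | 264 189.4 177.0 | 266 188.6 172.0 | 268 187.8 165.0 | 270 187.0 167.0 | 272 186.2 164.0 | 274 185.4 167.0 | 276 184.5 152.0 | 278 183.7 137.0 | 280 182.9 134.0 | 282 182.0 93.0 | 284 181.2 90.0 | 286 180.4 90.0 | 288 179.5 89.0 | 290 178.7 90.0 | 292 177.8 89.0 | 294 177.0 90.0 | 296 176.1 89.0 | 298 175.3 90.0 | 
170 95.0 171 87.0 172 87.0 173 87.0 174 87.0 175 87.0 176 87.0 177 87.0 178 87.0 179 87.0 180 87.0 181 87.0 182 87.0 183 87.0 184 87.0 185 87.0 186 87.0 187 87.0 188 87.0 189 87.0 190 87.0 191 87.0 192 87.0 193 87.0 194 87.0 195 87.0 196 87.0 197 87.0 198 87.0 199 88.0 200 87.0 201 87.0 202 87.0 203 87.0 204 87.0 205 87.0 206 87.0 207 87.0 208 87.0 209 87.0 210 87.0 211 87.0 212 87.0 213 87.0 214 88.0 215 93.0 216 95.0 217 94.0 218 94.0 219 94.0
```

View pics/gg.png

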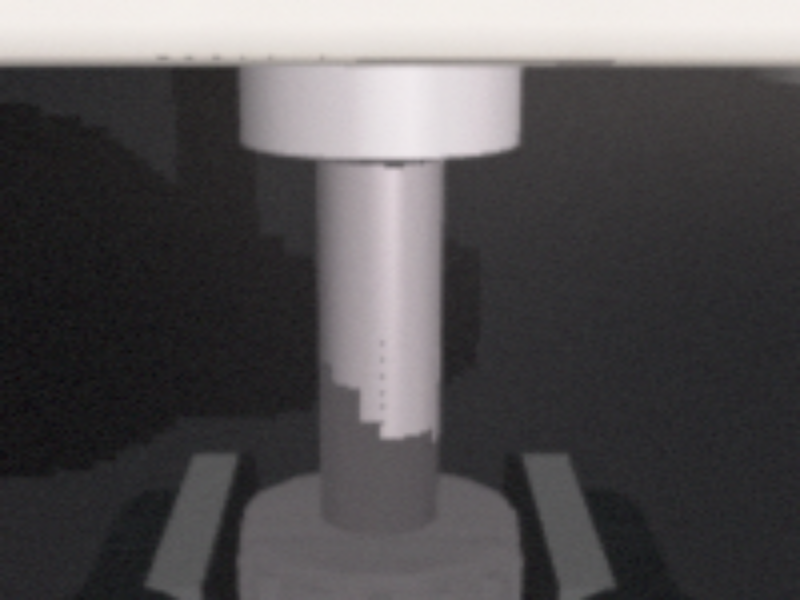

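The dark groove edge is just showing at the sleeve end, in the crop at (395,162). The TCP has moved 25.1 mm and the exposed rod reads about 44.5 mm against 46 expected. Pull is therefore about 24 to 25 mm, so I'm handing in while holding.

Run:
```python
from cell import ctrl
s=ctrl.read_state(); print(s['eef_pos'],s['force'],s['clock']); print(ctrl.finish_job())
```

```text
[549.0248164  161.38215197  63.53056444] [-2.71282348 10.72659025  5.15110588] 15.75
the job is handed in; nothing more can be done
None
```

I handed the job in at about 16 s: the wide-bore bush is home on the gauge pin, the narrow-bore one (told apart by its bore in the pictures, not tried on the pin) is in the dish, and the gripper is holding the knob about 25 mm out, at the groove; no verdict came back.

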